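# Stand the fallen phone stand back up on its cork mat

### The job

The blue phone stand has fallen on its back. Without gripping or lifting it, push its raised foot over so that it stands upright on its foot again, then push the standing stand back along the shelf until its whole foot is on the round cork mat. Leave the other things on the shelf where they are.

Things in the scene. Friction and masses are not known exactly. Their poses are not given: they have to be found in the camera images.
- phone_stand: Blue hard-silicone phone stand, L-shaped from the side, 80 mm wide (y), 0.26 kg. Axes as when standing: z up, front (toe) to its -x, back rest at +x. Origin: centre of the foot's underside. Foot: 85 mm long (x +-42.5), 12 thick, weighted. It starts lying on the rear face of its back rest, turned 75 degrees about its y from standing: foot in the air, origin 41 mm high.
- rest_top (a point): middle of the top edge of the back rest's rear face (standing: x +69.7, z 101 mm). The back rest is 105 mm long, 12 thick, 80 wide, rises from the heel edge and leans back 15 degrees. Lying at the start it is flat on the shelf.
- lip (a point): middle of the inner upper edge of the lip along the toe (standing: x -34.5, z 22 mm). The lip is 8 mm thick, 80 wide; its front is flush with the toe (x -42.5): one flat upright face 22 mm high. At the start the lip is the top of the raised foot, 76 to 88 mm high, pointing over the back rest.
- heel (a point): middle of the heel edge (x +42.5, z 0), on the shelf at the start: the edge it rocks over. A push of about 1 N on the lip, level, from above the back rest towards the foot's underside, tips it; after about 30 degrees (45 mm at the lip) it falls onto its foot by itself. The heel hardly slips, so the origin ends about 32 mm further to the front.
- cork_mat: Round cork mat 170 mm in diameter, fixed, 1 mm thin (things slide over it as on the bare shelf). Origin at its centre. It lies partly under the fallen back rest; once upright the stand must go 90 to 150 mm backwards (its own +x, up to 25 degrees off). Sliding takes under 4 N; pushed low on the toe's front face the stand slides without tipping.
- toe_a (a point): corner of the stand's foot underside, toe, +y side (x -42.5, y +40 mm in the stand's frame)
- toe_b (a point): corner of the stand's foot underside, toe, -y side
- heel_a (a point): corner of the stand's foot underside, heel, +y side (x +42.5, y +40 mm)
- heel_b (a point): corner of the stand's foot underside, heel, -y side
- fidget_cube: red plastic fidget cube, 36 mm, loose, origin at the centre of its underside; a bystander beside the mat
- incense_dish: white ceramic incense dish, 90 mm across, 26 mm high, loose, origin at the centre of its underside; a bystander beside the mat
- coaster_a: silver aluminium coaster, 92 mm across, 6 mm thick, loose, origin under its centre; a bystander beside the mat
- coaster_b: second silver aluminium coaster, 92 mm across, 6 mm thick, loose; a bystander beside the mat
- remote: black remote control, 165 x 44 x 18 mm, long along its x, loose; a bystander at the robot's right
Things that resemble listed ones, but are neither listed nor needed, are in the scene too. There is more than one size of the phone_stand; the job needs the smallest.

How it is judged:
By the outcome, as a careful person would: the job done as asked, in the order asked, and still so for the second after the job is handed in, with the robot touching nothing.
It also fails if it takes over 51 s, if anything falls off the work surface, if the arm or the gripper's body presses on something with over 40 N, if the wrist force passes 120 N, or if a joint passes its speed limit or range.

### The arm

A 6-joint arm with a two-finger parallel gripper is mounted at the origin on the work surface. World frame = base frame: x ahead of the robot, y to its left, z up, the work surface at z = 0. Lengths are in m, angles in rad, forces in N, time in s.
With the tool pointing down it reaches from about 0.225 to 0.875 m from the base axis. Payload 3.4 kg.
Tool frame: the origin (TCP) lies midway between the tips of the shut fingers; the grasp point (between the pads) lies 19 mm behind it (manip.grip_point_offset is the distance from the TCP to the grasp point, in m); z points along the fingers, y is the line along which they close (so a half turn about z gives the same grasp; the last joint's range is limited). The gripper opens to 85 mm and grips with 20 to 120 N. Pads are 22 mm wide; open, the fingers measure 114 mm over their backs; the gripper's body (76 mm by 85 mm) begins 54 mm behind the grasp point. The pads swing forward as they close: fully open they stand 13 mm farther back than shut.
Start: joints at [-1.418, 0.276, 1.505, -0, 1.361, -0.121], TCP at [0.155, -0.554, 0.231] pointing down, gripper open.
Joint ranges: [-2.89, 2.89], [-0.75, 2.08], [0.22, 2.7], [-1.18, 4.32], [0.11, 2.71], [-2.7, 2.7]. Speed limits (rad/s): [2.57, 2.57, 3.14, 3.14, 3.14, 3.14].

### API

Orientations are given as a unit quaternion [w, x, y, z].
In Python, from rig import manip gives the robot as it stands.
- The arm moves only by the shell command python3 -m handwheel 'ROWS' [FORCE]. ROWS is JSON, a list of rows, each an object with "translation": the shift along the tool's x, y, z in m, a list of three; "angular": the turn, a rotation vector about the tool's x, y, z in degrees, a list of three; "hand": the closure, from 0 (fully open) to 1 (shut). A call has 1 to 10 rows; each row shifts and turns the commanded pose from where the row before left it, along the tool's axes as they then stand; what a row does not reach is not made up. A row lasts 1/12 s, in which the tool goes at most 41.7 mm and 7.16 degrees, less where a joint would pass 70% of its speed; a pose out of reach is approached as far as the arm can. A call with a gripper value outside its range is refused whole. The fingers move at their own pace and stop on an object; FORCE is the grip in N (left out, the last holds). Time passes only in rows, so rows that do not move let the fingers close. It gives the time, the measured TCP pose, the force, the opening and the grip force at its end, in the units of the state.
- manip.get_state(): the state, without advancing time (a new reading comes with each control period).
- manip.get_image(name): name is "side" or "top"; returns the picture (480x640x3 uint8, red, green, blue); there is no depth.
- manip.camera_info(name): a dict with "camera_matrix" (3x3 intrinsics, pixels), "eye" and "orientation" of the camera in the world. Camera axes: x right, y down, z forward; pixel columns grow to the right and rows downward; lengths in m; the calibration is good to about 2 mm. A picture is of the moment at which its call begins. camera_info takes no time and is no camera call.
- manip.sign_off(): hands the job in; it is judged then, once.
The state is a dict: "clock": time; "qpos": joint angles; "qd": joint speeds; "effort": joint torques, N m; "position": TCP position; "ee_rot": TCP orientation; "contact_force": force on the tool from outside, world axes, zero at the start; "moment": the same for the moment, N m; "width": finger opening in m; "gripper_force": force on a finger pad.
Only numpy, scipy, OpenCV 4.12 (cv2) and the standard library are available. Lean on these libraries where they do the work, as an engineer would, in place of code of your own. Each camera call takes 0.05 s, during which the arm holds its last target. There are 200 camera calls.

## Working session

There is one attempt and no reset: what is moved stays moved. The work goes in short steps, Python scripts to look and compute and a shell command to move; the robot and the scene stay as the last step left them, time stands still between calls to the robot, and variables do not carry over. Pictures are saved under pics/ and viewed, at most 10 in all, crops included, and the job is handed in when it is done.

```bash
mkdir -p pics; cat > h.py <<'E'
import numpy as np,cv2
from scipy.spatial.transform import Rotation as R
from rig import manip
def cam(n):
    c=manip.camera_info(n);q=np.array(c["orientation"],float)
    M=R.from_quat(q[[1,2,3,0]]).as_matrix() if q.size==4 else q
    return np.array(c["camera_matrix"]),np.array(c["eye"]),M
def px(n,u,v,z):
    K,e,M=cam(n);d=M@np.linalg.solve(K,[u,v,1.]);return (e+d*(z-e[2])/d[2]).round(4)
def proj(n,p):
    K,e,M=cam(n);a=K@(M.T@(np.array(p)-e));return (a[:2]/a[2]).round(1)
E
python3 - <<'E'
from h import *
for n in("side","top"):
    print(n,manip.camera_info(n)); cv2.imwrite(f"pics/{n}1.png",manip.get_image(n)[:,:,::-1])
print(manip.get_state())
E
```

```text
side {'camera_matrix': array([[484.70086875,   0.        , 316.00911875],
       [  0.        , 484.70086875, 234.64601079],
       [  0.        ,   0.        ,   1.        ]]), 'eye': array([0.36213268, 0.84643526, 0.9432038 ]), 'orientation': array([ 0.01063293, -0.04521152,  0.90637314, -0.41991736])}
top {'camera_matrix': array([[613.80636673,   0.        , 320.14538263],
       [  0.        , 613.80636673, 241.68806458],
       [  0.        ,   0.        ,   1.        ]]), 'eye': array([ 0.13765521, -0.12848211,  1.77774765]), 'orientation': array([-0.06324889,  0.70877506, -0.69991989,  0.06123426])}
{'clock': 0.1, 'qpos': array([-1.41799654e+00,  2.76501716e-01,  1.50601189e+00,  6.53793013e-06,
        1.36069901e+00, -1.21004896e-01]), 'qd': array([-0.00208539, -0.00174298, -0.00159389, -0.00106764, -0.0018159 ,
        0.00141552]), 'effort': array([ 1.71119271e-03, -4.17699230e+01, -2.46404493e+01, -2.65147755e-04,
        5.82951237e-03, -9.33542992e-06]), 'position': array([ 0.15539941, -0.55310927,  0.23054121]), 'ee_rot': array([-8.09933329e-04,  9.90643270e-01,  1.36474375e-01, -9.68002103e-06]), 'contact_force': array([ 0.31271286, -0.56983833,  0.04663999]), 'moment': array([-0.04149015,  0.01526731, -0.0445863 ]), 'gripper_force': 0.0, 'width': 0.08534606366133468}
```

View pics/top1.png

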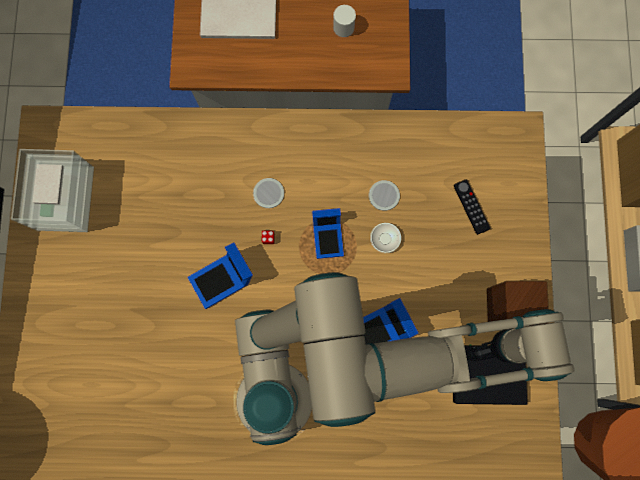

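View pics/side1.png

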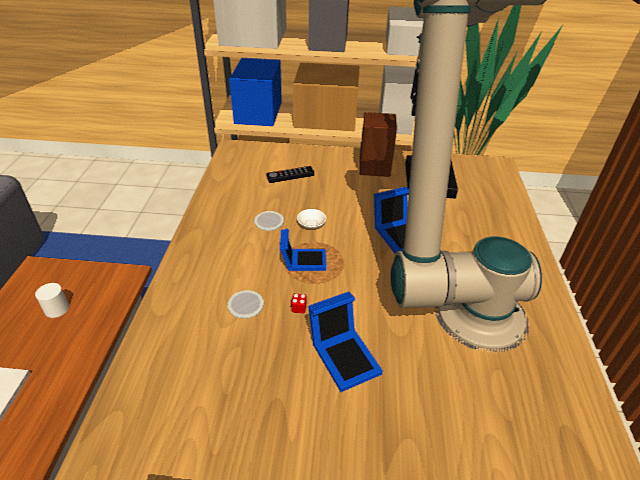

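Top view, three blue stands: (220,275) big, (390,320) partly hidden, (328,233) on the mat. The one on the mat at (328,233) looks smallest, and it lies with its foot raised on the far side. In the side view it is at (303,252). I'll confirm with one enlarged crop and print the sizes.

```bash
python3 - <<'E'
from h import *
t=cv2.imread("pics/top1.png");s=cv2.imread("pics/side1.png")
a=cv2.resize(t[185:285,250:410],None,fx=5,fy=5,interpolation=cv2.INTER_CUBIC)[:, :800]
b=cv2.resize(s[200:320,230:370],None,fx=4,fy=4,interpolation=cv2.INTER_CUBIC)
cv2.imwrite("pics/ca.png",a);cv2.imwrite("pics/cb.png",b)
for n,p in dict(mat=(328,247),cube=(268,237),dish=(386,238),ca=(268,193),cb=(384,195),remote=(472,207)).items(): print(n,px("top",*p,0.0))
E
```

```text
mat [ 0.4387 -0.1446  0.    ]
cube [0.4664 0.0324 0.    ]
dish [ 0.4677 -0.3151  0.    ]
ca [0.5999 0.0361 0.    ]
cb [ 0.598  -0.3099  0.    ]
remote [ 0.5645 -0.5711  0.    ]
```

View pics/ca.png

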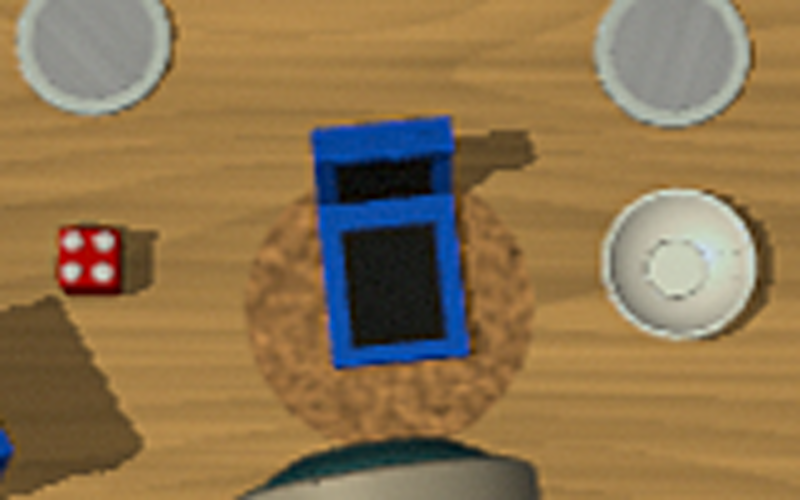

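View pics/cb.png

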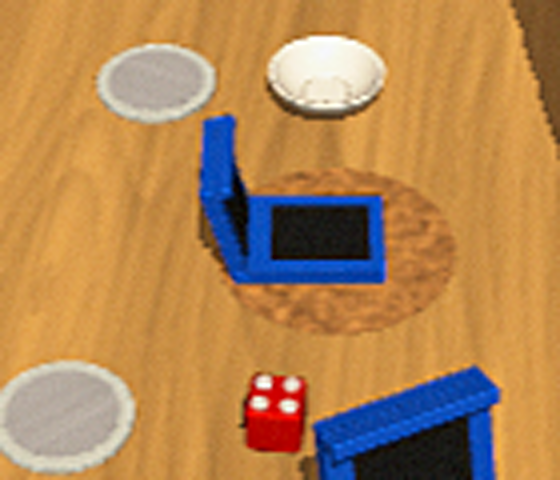

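The crops show the smallest stand, with near edge corners in the top image at (317.2,258.6) and (343.8,256.2). Its lip edge is at the far end, and the mat is at (328,245). Next I work out its pose and check it against the far foot corners.

```bash
python3 - <<'E'
from h import *
A=px("top",317.2,258.6,.012);B=px("top",343.8,256.2,.012)
C=px("top",312.4,211,.082);D=px("top",340.6,208.4,.082)
print("near",A,B,np.linalg.norm(A-B),"toe",C,D,np.linalg.norm(C-D))
m1=(A+B)/2;m2=(C+D)/2;d=(m1-m2)[:2];print("len (exp .1266)",np.linalg.norm(d),"axis deg",np.degrees(np.arctan2(d[1],d[0])))
e=(B-A)[:2];f=(D-C)[:2]
for g in(e,f):print("edge->axis",np.degrees(np.arctan2(-g[0],g[1])) , np.degrees(np.arctan2(g[0],-g[1]))-180)
u=d/np.linalg.norm(d);h=m1[:2]-.1046*u;print("heel",h,"lip",h+.0013*u,"u",u)
o=h-.0425*u;print("upright origin",o)
print("mat",px("top",328,245,0), "side mat", px("side",230+338/4,200+250/4,0),"side near corners",px("side",230+384/4,200+197/4,.012),px("side",230+384/4,200+272/4,.012))
E
```

```text
near [ 0.4021 -0.1135  0.012 ] [ 0.4101 -0.1908  0.012 ] 0.07771286894716987 toe [ 0.5277 -0.0986  0.082 ] [ 0.5362 -0.1784  0.082 ] 0.08025141743296503
len (exp .1266) 0.12658809185701464 axis deg -173.80975760949892
edge->axis -174.09133005277954 -174.09133005277954
edge->axis -173.91999096048872 -173.9199909604887
heel [ 0.51009011 -0.14087098] lip [ 0.50879769 -0.14101116] u [-0.99416934 -0.10783005]
upright origin [ 0.55234231 -0.1362882 ]
mat [ 0.4447 -0.1446  0.    ] side mat [ 0.4388 -0.1405  0.    ] side near corners [ 0.4101 -0.1863  0.012 ] [ 0.4043 -0.1096  0.012 ]
```

The near edge measures 78 mm against 80 mm, and near edge to toe measures 126.6 mm, as it must be. The stand points 6.2° off world -x. The plan is:
1. Half-open the hand and turn tool x along the stand's axis.
2. Go above the back rest.
3. Push the lip away from the robot.

```bash
R='x'; python3 -m handwheel '[{"translation":[0,0,0],"angular":[0,0,4.75],"hand":0.5},{"translation":[0,0,0],"angular":[0,0,4.75],"hand":0.5},{"translation":[0.021,-0.023,0],"angular":[0,0,0],"hand":0.5},{"translation":[0.021,-0.023,0],"angular":[0,0,0],"hand":0.5},{"translation":[0.021,-0.023,0],"angular":[0,0,0],"hand":0.5},{"translation":[0.021,-0.023,0],"angular":[0,0,0],"hand":0.5},{"translation":[0.021,-0.023,0],"angular":[0,0,0],"hand":0.5},{"translation":[0.021,-0.023,0],"angular":[0,0,0],"hand":0.5},{"translation":[0.021,-0.023,0],"angular":[0,0,0],"hand":0.5},{"translation":[0.021,-0.023,0],"angular":[0,0,0],"hand":0.5}]' 20
python3 -m handwheel '[{"translation":[0.021,-0.023,0],"angular":[0,0,0],"hand":0.5},{"translation":[0.021,-0.023,0],"angular":[0,0,0],"hand":0.5},{"translation":[0.021,-0.023,0],"angular":[0,0,0],"hand":0.5},{"translation":[0.021,-0.023,0],"angular":[0,0,0],"hand":0.5},{"translation":[0.021,-0.023,0],"angular":[0,0,0],"hand":0.5},{"translation":[0.021,-0.023,0],"angular":[0,0,0],"hand":0.5},{"translation":[0.021,-0.023,0],"angular":[0,0,0],"hand":0.5},{"translation":[0.021,-0.023,0],"angular":[0,0,0],"hand":0.5},{"translation":[0,0,0],"angular":[0,0,0],"hand":0.5},{"translation":[0,0,0],"angular":[0,0,0],"hand":0.5}]'
python3 - <<'E'
from h import *
s=manip.get_state();M=R.from_quat(s["ee_rot"][[1,2,3,0]]).as_matrix();print(M.round(3),s["position"],M.T@(np.array([.455,-.147,.055])-s["position"]),s["qpos"])
E
```

```text
clock: 0.93
position: [0.3031, -0.351, 0.231]
ee_rot: [-0.0, 0.999, 0.054, -0.0]
contact_force: [1.0, -0.2, 0.0]
width: 0.0427
gripper_force: 0.0
clock: 1.77
position: [0.4501, -0.1503, 0.2309]
ee_rot: [-0.0, 0.998, 0.056, -0.0]
contact_force: [-0.2, -0.8, -0.7]
width: 0.0428
gripper_force: 0.0
[[ 0.994  0.111 -0.001]
 [ 0.111 -0.994  0.   ]
 [-0.001 -0.    -1.   ]] [ 0.45013584 -0.15029495  0.23086627] [ 0.00537208 -0.00269184  0.17586175] [-4.68754186e-01  1.24583183e-01  1.70526009e+00 -3.48144984e-04
  1.31269588e+00  9.90691125e-01]
```

```bash
python3 -m handwheel '[{"translation":[0,0,0.029],"angular":[0,0,0],"hand":0.5},{"translation":[0,0,0.029],"angular":[0,0,0],"hand":0.5},{"translation":[0,0,0.029],"angular":[0,0,0],"hand":0.5},{"translation":[0,0,0.029],"angular":[0,0,0],"hand":0.5},{"translation":[0,0,0.029],"angular":[0,0,0],"hand":0.5},{"translation":[0,0,0.029],"angular":[0,0,0],"hand":0.5},{"translation":[0,0,0],"angular":[0,0,0],"hand":0.5},{"translation":[0.01,0,0],"angular":[0,0,0],"hand":0.5},{"translation":[0.01,0,0],"angular":[0,0,0],"hand":0.5},{"translation":[0.01,0,0],"angular":[0,0,0],"hand":0.5}]'
python3 -m handwheel '[{"translation":[0.006,0,0],"angular":[0,0,0],"hand":0.5},{"translation":[0.006,0,0],"angular":[0,0,0],"hand":0.5},{"translation":[0.006,0,0],"angular":[0,0,0],"hand":0.5},{"translation":[0.006,0,0],"angular":[0,0,0],"hand":0.5},{"translation":[0.006,0,0],"angular":[0,0,0],"hand":0.5},{"translation":[0.006,0,0],"angular":[0,0,0],"hand":0.5}]'
python3 - <<'E'
from h import *
a=manip.get_image("top")[:,:,::-1][170:290,250:410];b=manip.get_image("side")[:,:,::-1][180:300,230:390]
cv2.imwrite("pics/c2.png",np.vstack([cv2.resize(a,None,fx=2.5,fy=2.5),cv2.resize(b,None,fx=2.5,fy=2.5)]))
E
```

```text
clock: 2.6
position: [0.4826, -0.1495, 0.0594]
ee_rot: [0.001, 0.999, 0.054, 0.002]
contact_force: [-0.3, 0.0, 0.3]
width: 0.0428
gripper_force: 0.0
clock: 3.1
position: [0.5158, -0.1442, 0.0573]
ee_rot: [-0.0, 0.999, 0.054, -0.0]
contact_force: [-0.6, -0.0, -0.4]
width: 0.043
gripper_force: 0.2
```

View pics/c2.png

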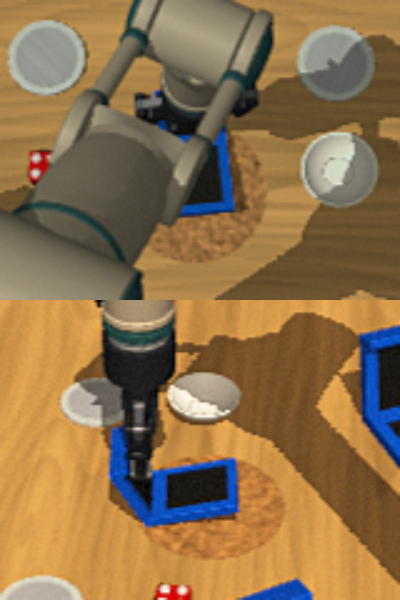

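The stand is tipping about its heel: the back rest is lifted off the mat, and the fingers are against the lip with even contact. I keep pushing.

```bash
python3 -m handwheel '[{"translation":[0.005,0,0],"angular":[0,0,0],"hand":0.5},{"translation":[0.005,0,0],"angular":[0,0,0],"hand":0.5},{"translation":[0.005,0,0],"angular":[0,0,0],"hand":0.5},{"translation":[0.005,0,0],"angular":[0,0,0],"hand":0.5},{"translation":[0.005,0,0],"angular":[0,0,0],"hand":0.5},{"translation":[0.004,0,0],"angular":[0,0,0],"hand":0.5},{"translation":[0,0,0],"angular":[0,0,0],"hand":0.5},{"translation":[0,0,0],"angular":[0,0,0],"hand":0.5},{"translation":[0,0,0],"angular":[0,0,0],"hand":0.5},{"translation":[0,0,0],"angular":[0,0,0],"hand":0.5}]'
python3 - <<'E'
from h import *
a=manip.get_image("top")[:,:,::-1][170:290,250:410];b=manip.get_image("side")[:,:,::-1][180:300,230:390]
cv2.imwrite("pics/c3.png",np.vstack([cv2.resize(a,None,fx=2.5,fy=2.5),cv2.resize(b,None,fx=2.5,fy=2.5)]))
E
```

```text
clock: 4.03
position: [0.544, -0.1413, 0.0572]
ee_rot: [-0.0, 0.999, 0.054, -0.0]
contact_force: [-0.1, -0.7, 0.4]
width: 0.0427
gripper_force: 0.0
```

View pics/c3.png

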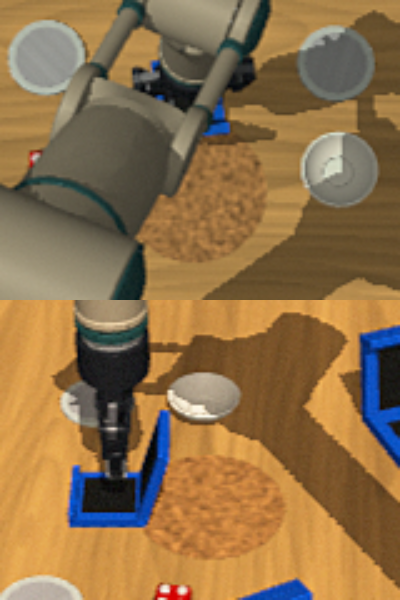

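The stand is upright on its foot. In the side image the near toe corner is at (258.4,269.2) and the heel corner at (288.8,270). I compute its pose and the next shift.

```bash
python3 - <<'E'
from h import *
t=px("side",258.4,269.2,0);h=px("side",288.8,270,0);print(t,h,np.linalg.norm(t-h))
u=np.array([-.994,-.108]);n=np.array([-.108,.994])  # n: world +y side
print("origin est side",(t+h)[:2]/2-.04*n)
s=manip.get_state();M=R.from_quat(s["ee_rot"][[1,2,3,0]]).as_matrix();print(s["position"],M.round(3))
E
python3 -m handwheel '[{"translation":[0,0,-0.02],"angular":[0,0,0],"hand":0.5},{"translation":[0.02,0,0],"angular":[0,0,0],"hand":0.5},{"translation":[0.02,0,0],"angular":[0,0,0],"hand":0.5},{"translation":[0.02,0,0],"angular":[0,0,0],"hand":0.5},{"translation":[0.02,0,0],"angular":[0,0,0],"hand":0.5},{"translation":[0.02,0,0],"angular":[0,0,0],"hand":0.5},{"translation":[0,0,0],"angular":[0,0,0],"hand":0.5},{"translation":[0,0,0],"angular":[0,0,0],"hand":0.5}]'
python3 - <<'E'
from h import *
a=manip.get_image("top")[:,:,::-1][150:270,250:410];b=manip.get_image("side")[:,:,::-1][180:300,230:390]
cv2.imwrite("pics/c4.png",np.vstack([cv2.resize(a,None,fx=2.5,fy=2.5),cv2.resize(b,None,fx=2.5,fy=2.5)]))
E
```

```text
[ 0.5905 -0.0967  0.    ] [ 0.5066 -0.1028  0.    ] 0.08412145980663908
origin est side [ 0.55287 -0.13951]
[ 0.54403654 -0.14131375  0.05731792] [[ 0.994  0.108 -0.   ]
 [ 0.108 -0.994 -0.   ]
 [-0.     0.    -1.   ]]
clock: 4.8
position: [0.6439, -0.1304, 0.0769]
ee_rot: [0.0, 0.999, 0.054, -0.0]
contact_force: [0.1, 0.7, -0.5]
width: 0.0426
gripper_force: 0.0
```

View pics/c4.png

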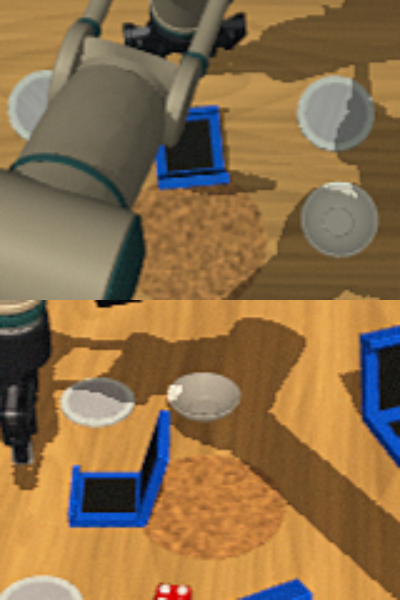

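The stand is free and upright, and the hand is beyond the toe and on its axis. Now I go down and push back about 0.149 m, most of it first, then check.

```bash
python3 -m handwheel '[{"translation":[0,0,0.022],"angular":[0,0,0],"hand":0.5},{"translation":[0,0,0.022],"angular":[0,0,0],"hand":0.5},{"translation":[0,0,0.022],"angular":[0,0,0],"hand":0.5},{"translation":[0,0,0],"angular":[0,0,0],"hand":0.5},{"translation":[-0.01,0,0],"angular":[0,0,0],"hand":0.5},{"translation":[-0.01,0,0],"angular":[0,0,0],"hand":0.5},{"translation":[-0.006,0,0],"angular":[0,0,0],"hand":0.5},{"translation":[-0.005,0,0],"angular":[0,0,0],"hand":0.5},{"translation":[-0.004,0,0],"angular":[0,0,0],"hand":0.5},{"translation":[-0.004,0,0],"angular":[0,0,0],"hand":0.5}]'
python3 -m handwheel '[{"translation":[-0.005,0,0],"angular":[0,0,0],"hand":0.5},{"translation":[-0.005,0,0],"angular":[0,0,0],"hand":0.5},{"translation":[-0.005,0,0],"angular":[0,0,0],"hand":0.5},{"translation":[-0.005,0,0],"angular":[0,0,0],"hand":0.5},{"translation":[-0.005,0,0],"angular":[0,0,0],"hand":0.5},{"translation":[-0.005,0,0],"angular":[0,0,0],"hand":0.5},{"translation":[-0.005,0,0],"angular":[0,0,0],"hand":0.5},{"translation":[-0.005,0,0],"angular":[0,0,0],"hand":0.5},{"translation":[-0.005,0,0],"angular":[0,0,0],"hand":0.5},{"translation":[-0.005,0,0],"angular":[0,0,0],"hand":0.5}]'
python3 - <<'E'
from h import *
b=manip.get_image("side")[:,:,::-1][180:300,230:390]
cv2.imwrite("pics/c5.png",cv2.resize(b,None,fx=4,fy=4))
E
```

```text
clock: 5.73
position: [0.606, -0.1352, 0.0127]
ee_rot: [0.001, 0.999, 0.054, 0.002]
contact_force: [2.5, 0.3, 2.1]
width: 0.0427
gripper_force: 1.2
clock: 6.57
position: [0.5548, -0.1402, 0.0113]
ee_rot: [0.0, 0.999, 0.054, 0.0]
contact_force: [2.8, 0.6, 3.1]
width: 0.0426
gripper_force: 1.5
```

View pics/c5.png

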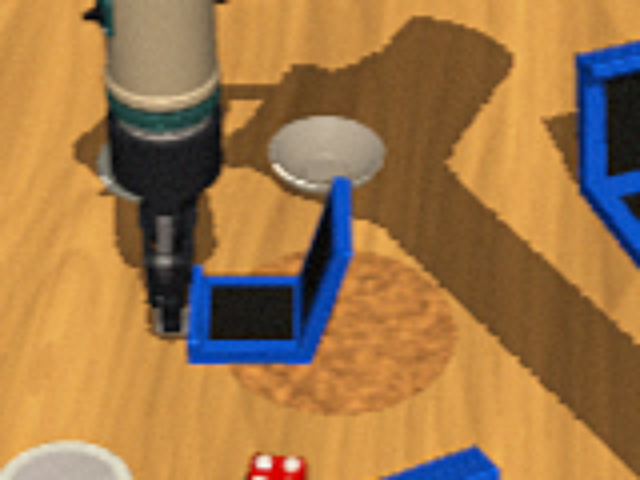

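The stand is sliding upright and square, its toe corner now at side pixel (277,270.5). About 59 mm remain.

```bash
python3 - <<'E'
from h import *
print("toe_near",px("side",277,270.5,0),"heel_near",px("side",308,270.5,0),"mat",px("side",315.5,263,0))
E
python3 -m handwheel '[{"translation":[-0.005,0,0],"angular":[0,0,0],"hand":0.5},{"translation":[-0.005,0,0],"angular":[0,0,0],"hand":0.5},{"translation":[-0.005,0,0],"angular":[0,0,0],"hand":0.5},{"translation":[-0.005,0,0],"angular":[0,0,0],"hand":0.5},{"translation":[-0.005,0,0],"angular":[0,0,0],"hand":0.5},{"translation":[-0.005,0,0],"angular":[0,0,0],"hand":0.5},{"translation":[-0.005,0,0],"angular":[0,0,0],"hand":0.5},{"translation":[-0.005,0,0],"angular":[0,0,0],"hand":0.5},{"translation":[-0.005,0,0],"angular":[0,0,0],"hand":0.5},{"translation":[-0.005,0,0],"angular":[0,0,0],"hand":0.5}]'
python3 -m handwheel '[{"translation":[-0.004,0,0],"angular":[0,0,0],"hand":0.5},{"translation":[-0.003,0,0],"angular":[0,0,0],"hand":0.5},{"translation":[-0.002,0,0],"angular":[0,0,0],"hand":0.5},{"translation":[0,0,0],"angular":[0,0,0],"hand":0.5},{"translation":[0.01,0,0],"angular":[0,0,0],"hand":0.5},{"translation":[0.02,0,0],"angular":[0,0,0],"hand":0.5},{"translation":[0.03,0,0],"angular":[0,0,0],"hand":0.5},{"translation":[0.03,0,0],"angular":[0,0,0],"hand":0.5},{"translation":[0.02,0,-0.03],"angular":[0,0,0],"hand":0.5},{"translation":[0,0,0],"angular":[0,0,0],"hand":0.5}]'
python3 - <<'E'
from h import *
a=manip.get_image("top")[:,:,::-1][170:290,250:410];b=manip.get_image("side")[:,:,::-1][200:290,240:360]
cv2.imwrite("pics/c6.png",np.vstack([cv2.resize(a,(320,240)).copy(),cv2.resize(b,(320,240))]) if 0 else cv2.resize(b,None,fx=6,fy=6))
cv2.imwrite("pics/c6t.png",cv2.resize(manip.get_image("top")[:,:,::-1],None,fx=1.25,fy=1.25))
E
```

```text
toe_near [ 0.5387 -0.0972  0.    ] heel_near [ 0.4537 -0.1066  0.    ] mat [ 0.4358 -0.1388  0.    ]
clock: 7.45
position: [0.5048, -0.1455, 0.0112]
ee_rot: [-0.0, 0.999, 0.054, -0.0]
contact_force: [1.6, 0.4, -0.0]
width: 0.0428
gripper_force: 0.6
clock: 8.28
position: [0.6146, -0.1355, 0.0453]
ee_rot: [0.002, 0.998, 0.055, 0.006]
contact_force: [1.4, -2.0, 0.2]
width: 0.0433
gripper_force: 0.0
```

View pics/c6.png

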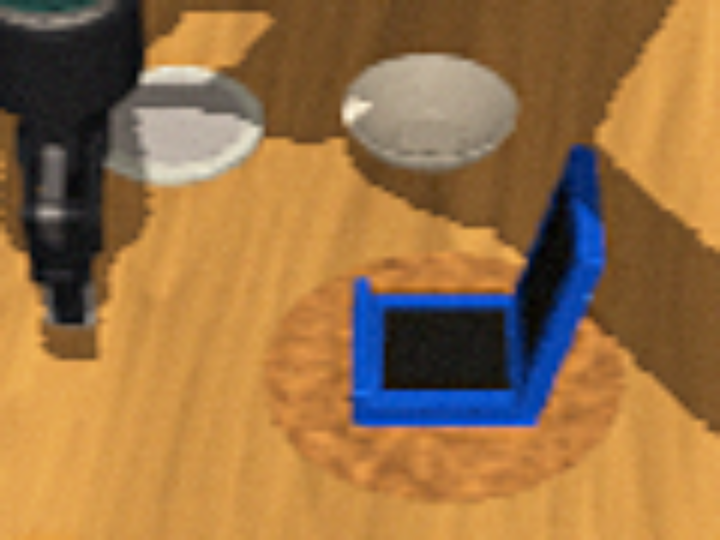

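The stand is upright on the mat. The near toe corner is at (299.2,270.7), the near heel at (329.7,270.7), and the mat centre at about (314.2,262.8). I check each corner's distance from the mat centre against 85 mm, and look for bystander shifts in the top image.

```bash
python3 - <<'E'
from h import *
t=px("side",299.2,270.7,0)[:2];h=px("side",329.7,270.7,0)[:2];u=(h-t)/np.linalg.norm(h-t);n=np.array([u[1],-u[0]])
print(t,h,np.linalg.norm(h-t))
for m in(px("side",314.2,262.8,0)[:2],px("top",328,245,0)[:2]):
    print(m,[round(float(np.linalg.norm(c-m)),4) for c in(t,h,t-.08*n,h-.08*n)], n)
a=cv2.imread("pics/side1.png").astype(int);b=manip.get_image("side")[:,:,::-1].astype(int)
def cen(i,m): y,x=np.nonzero(m);return x.mean().round(1),y.mean().round(1),len(x)
for i in(a,b):
    r=(i[:,:,2]>120)&(i[:,:,1]<60)&(i[:,:,0]<60);r[:285]=0;r[320:]=0;r[:,:280]=0;r[:,320:]=0
    k=i.sum(2)<150;k[:160]=0;k[186:]=0;k[:,:255]=0;k[:,325:]=0
    g=(i.max(2)-i.min(2)<30);g[:285]=0;g[325:]=0;g[:,:220]=0;g[:,270:]=0
    print(cen(i,r),cen(i,k),cen(i,g))
E
```

```text
[ 0.4777 -0.1032] [ 0.3939 -0.1124] 0.08430349933425069
[ 0.4395 -0.1392] [0.0525, 0.0529, 0.064, 0.0643] [-0.10912952  0.99402754]
[ 0.4447 -0.1446] [0.0529, 0.0601, 0.0565, 0.0633] [-0.10912952  0.99402754]
(np.float64(298.4), np.float64(304.5), 189) (np.float64(290.5), np.float64(174.7), 372) (np.float64(245.2), np.float64(303.9), 742)
(np.float64(298.5), np.float64(304.7), 188) (np.float64(290.6), np.float64(174.7), 359) (np.float64(245.2), np.float64(303.7), 727)
```

View pics/c6t.png

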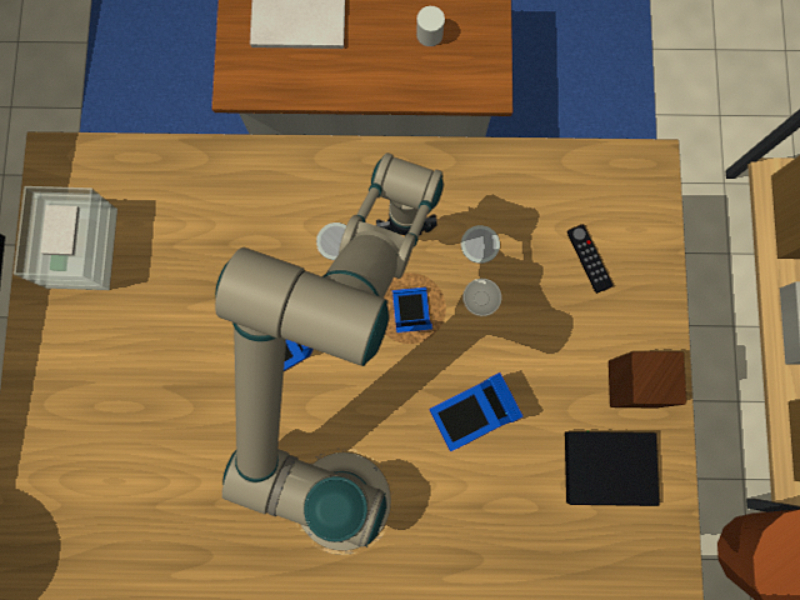

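All four corners lie at most 65 mm from the mat centre, within the 85 mm radius. The bystanders are where they were, and the hand touches nothing.

```bash
python3 -m handwheel '[{"translation":[0,0,0],"angular":[0,0,0],"hand":0.5},{"translation":[0,0,0],"angular":[0,0,0],"hand":0.5},{"translation":[0,0,0],"angular":[0,0,0],"hand":0.5},{"translation":[0,0,0],"angular":[0,0,0],"hand":0.5}]'; python3 -c "from rig import manip;print(manip.sign_off())"
```

```text
clock: 8.82
position: [0.6053, -0.1347, 0.041]
ee_rot: [-0.0, 0.999, 0.054, -0.0]
contact_force: [-0.4, 0.0, 0.1]
width: 0.0426
gripper_force: 0.0
the job is handed in; nothing more can be done
None
```

The smallest blue stand was tipped upright and pushed back until its whole foot was on the cork mat (corners at most about 65 mm from the centre, mat radius 85 mm), the other things looked unmoved, and the job was handed in at 8.8 s.

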